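# Make up the power-supply kit

## Robot

A 7-joint arm with a two-finger parallel gripper is mounted at the origin on a cart in front of the work surface, level with it; the furniture and walls round the work are solid. World frame = base frame: x ahead of the robot, y to its left, z up, the work surface at z = 0. Lengths are in m, angles in rad, forces in N, time in s.
With the tool pointing down it reaches from about 0.425 to 0.925 m from the base axis. Payload 6.8 kg.
Tool frame: the origin (TCP) lies on the centre line of the jaws, within the pads' length; the fingertips stand 17 mm ahead of it and the grasp point (between the pads) lies 2 mm behind it; z points along the fingers, y is the direction in which the jaws open and shut (so a half turn about z gives the same grasp; the last joint's range is limited). The gripper opens to 85 mm and grips with 20 to 120 N. Pads are 22 mm wide; open, the fingers measure 114 mm over their backs; the gripper's body (76 mm by 85 mm) begins 54 mm behind the grasp point. The pads swing forward as they close: fully open they stand 13 mm farther back than shut.
Start: joints at [1.031, 0.477, 0.022, 1.555, -0.011, 1.109, -0.083], TCP at [0.283, -0.613, 0.248] pointing down, gripper open.
Joint ranges: [-2.96, 2.96], [-0.34, 2.1], [-1.41, 1.46], [0.24, 2.44], [-1.37, 4.51], [0.17, 1.92], [-2.96, 2.96]. Speed limits (rad/s): [2.39, 2.39, 3.14, 3.14, 3.14, 3.14, 3.14].

## Interface

Orientations are given as a rotation vector (axis times angle).
In Python, from station import sensors, imaging, order, finder gives the robot as it stands.
- The arm moves only by the shell command python3 -m pendant 'ROWS' [FORCE]. ROWS is JSON, a list of rows, each an object with "linear": the shift along the world's x, y, z in m, a list of three; "rot": the turn, a rotation vector about the world's x, y, z in rad, a list of three; "grip": the opening, from 0 (shut) to 1 (fully open). A call has exactly 8 rows; each row shifts and turns the commanded pose from where the row before left it; what a row does not reach is not made up. A row lasts 1/12 s, in which the tool goes at most 41.7 mm and 7.16 degrees, less where a joint would pass 70% of its speed; a pose out of reach is approached as far as the arm can. A call with a gripper value outside its range is refused whole. The fingers move at their own pace and stop on an object; FORCE is the grip in N (left out, the last holds). Time passes only in rows, so rows that do not move let the fingers close, or fill a call up. It gives the time, the measured TCP pose, the force and the opening at its end, in the units of the state.
- sensors.sense(): the state, without advancing time (a new reading comes with each control period).
- imaging.camera(name): name is "scene" or "top"; returns (picture, depth): 400x640x3 uint8, red, green, blue; 400x640 float32, m along the optical axis (not along the pixel's ray), 0 where there is no reading.
- imaging.camera_model(name): a dict with "camera_matrix" (3x3 intrinsics, pixels), "rvec" (rotation vector, rad) and "tvec" (3), from world to camera coordinates, as OpenCV has them. Camera axes: x right, y down, z forward; pixel columns grow to the right and rows downward; lengths in m; the calibration is good to about 2 mm. A picture is of the moment at which its call begins. camera_model takes no time and is no camera call.
- order.close_job(): hands the job in, once; it reports no verdict.
Trained networks look in the newest picture that a camera, given by its name, has taken for a name from the list of things; names that differ only in an ending like _2 or _b are one class to them, and where a whole thing is asked for, a point or a joint stands for the part that bears it (a point fixed in the world has none). Each returns a list of dicts, best first, with "score" (0 to 1); they miss things now and then, are a little off and sometimes report something else, mostly with a low value. They report only what shows in the picture. A call takes as long as a camera call. They do not tell look-alikes from the thing itself.
- finder.recognise(target, camera): "bbox" ([left, top, right, bottom] in pixels, round what is visible of it).
- finder.mark_of(target, camera): "pixel" ([column, row] in pixels: a listed point, or the origin of a listed thing).
The state is a dict: "time_s": time; "joint_pos": joint angles; "dq": joint speeds; "effort": joint torques, N m; "ee_pos": TCP position; "orientation": TCP orientation; "contact_force": force on the tool from outside, world axes, zero at the start; "wrist_torque": the same for the moment, N m; "finger_gap": opening from 0.0 (shut) to 1.0 (fully open).
Only numpy, scipy, OpenCV 4.12 (cv2) and the standard library are available. Lean on these libraries where they do the work, as an engineer would, in place of code of your own. Each camera call takes 0.05 s, during which the arm holds its last target. There are 200 camera calls.

## Task

Make up the power-supply kit in the plywood caddy: stand the tall capacitor in the round well, put the large copper-wound ring over the steel post, set the choke upright in the rectangular recess and lay the heat sink, fins up, between the two rails, each fully down in its holder. The short capacitor and the small ring belong to another kit: leave them where they are.

Things in the scene. Friction and masses are not known exactly. Their poses are not given: they have to be found in the camera images.
- cap_tall: Tall capacitor: upright black can with a bare aluminium top, 26 mm diameter, 50 mm high, about 50 g. Origin: centre of its underside; z up. Stands loose on the table. In its well only its top 22 mm stand out, so hold it by its top 18 mm.
- ring_large: Large ring transformer: copper-wound ring lying flat, 44 mm outer diameter, 26 mm hole, 28 mm high, about 150 g. Origin: centre of its underside; z up. Loose on the table; grip it across its 44 mm outside.
- choke: Iron-core choke: dark laminated steel core 38 (x) x 20 (y) x 36 (z) mm with a copper coil round its middle, 26 (x) x 34 (y) mm, from 6 to 30 mm up, with thin brass pins on top of the coil. About 130 g. Origin: centre of its underside; z up. Loose on the table; grip across the coil (34 mm, along y), the fingertips 14 mm or more above its underside.
- heat_sink: Heat sink: bare aluminium block of upright fins that run along x, 46 (x) x 28 (y) x 32 (z) mm, about 80 g. Origin: centre of its underside; z up. Loose on the table; grip across the outer fins (28 mm, along y), the fingertips 12 mm or more above its underside.
- cap_short: Look-alike, not part of the kit: short capacitor, made like the tall one, 26 mm diameter but only 28 mm high. Origin: centre of its underside. Loose.
- ring_small: Look-alike, not part of the kit: small copper-wound ring, 32 mm outer diameter, 15 mm hole, 14 mm high. Origin: centre of its underside. Loose.
- well_holder: Holder for the tall capacitor: grey block 34 mm high with one round well in the middle, 42 mm diameter and 28 mm deep (floor 6 mm above the origin). Fixed, 68 mm square, one of four in a row in a plywood caddy (292 x 82 mm, walls 28 mm high). Origin: centre of its underside, 5 mm above the table; z up; x along the row.
- post_holder: Holder for the large ring: grey block 28 mm high with an upright steel post in the middle, 10 mm diameter, tapered at the top, 34 mm high above the block. The ring lies on the block, the post through its hole. Fixed, 68 mm square, one of four in a row in a plywood caddy (292 x 82 mm, walls 28 mm high). Origin: centre of its underside, 5 mm above the table; z up; x along the row.
- recess_holder: Holder for the choke: grey block 34 mm high with one rectangular recess in the middle, 54 (x) x 50 (y) mm and 12 mm deep (floor 22 mm above the origin). The choke's x goes along x. Fixed, 68 mm square, one of four in a row in a plywood caddy (292 x 82 mm, walls 28 mm high). Origin: centre of its underside, 5 mm above the table; z up; x along the row.
- rail_holder: Holder for the heat sink: grey block 28 mm high with two rails along x (9 mm high, 44 mm clear between) and a 4 mm lip at each end (62 mm clear). The heat sink lies on the block, its long side along x. Fixed, 68 mm square, one of four in a row in a plywood caddy (292 x 82 mm, walls 28 mm high). Origin: centre of its underside, 5 mm above the table; z up; x along the row.
Things that resemble listed ones, but are neither listed nor needed, are in the scene too. What is shaped like the ring_large but pink is not meant.

How it is judged:
At the end, for the whole second after the job is handed in: Each of the four parts rests fully down in its own holder (origin within 4 mm of the holder's seat in height and 14 mm of its middle, upright within about 7 degrees), released and at rest; the short capacitor and the small ring are within 30 mm of where they stood (horizontal distance between cap_tall and well_holder below 0.014 m and z of cap_tall in the frame of well_holder between 0.002 and 0.01 m and angle between each of cap_tall, ring_large, choke, heat_sink's own z axis and vertical below 0.12 rad and linear speed of each of cap_tall, ring_large, choke, heat_sink below 0.02 m/s and horizontal distance between ring_large and post_holder below 0.014 m and z of ring_large in the frame of post_holder between 0.024 and 0.032 m and horizontal distance between choke and recess_holder below 0.014 m and z of choke in the frame of recess_holder between 0.018 and 0.026 m and horizontal distance between heat_sink and rail_holder below 0.014 m and z of heat_sink in the frame of rail_holder between 0.024 and 0.032 m and distance of each of cap_short, ring_small from where it was at the start of the episode below 0.03 m); the robot touches nothing.
It also fails if it takes over 88 s, if anything falls off the work surface, if the arm or the gripper's body presses on something with over 40 N, if the wrist force passes 120 N, or if a joint passes its speed limit or range.

## Working session

There is one attempt and no reset: what is moved stays moved. The work goes in short steps, Python scripts to look and compute and a shell command to move; the robot and the scene stay as the last step left them, time stands still between calls to the robot, and variables do not carry over. Pictures are saved under pics/ and viewed, about 12 in all and at most 16, crops included, and the job is handed in when it is done.

```bash
mkdir -p pics; ls; cat > h.py <<'E'
import numpy as np, cv2
from station import sensors, imaging, order, finder
def cam(n):
    m=imaging.camera_model(n); K=np.array(m["camera_matrix"],float); R=cv2.Rodrigues(np.array(m["rvec"],float))[0]; t=np.array(m["tvec"],float).ravel()
    return K,R,t
def cloud(n,d):
    K,R,t=cam(n); v,u=np.mgrid[0:d.shape[0],0:d.shape[1]]
    P=np.stack([(u-K[0,2])*d/K[0,0],(v-K[1,2])*d/K[1,1],d],-1)
    W=(P-t)@R; W[d<=0]=np.nan
    return W
def ray(n,px,z):
    K,R,t=cam(n); r=R.T@np.linalg.solve(K,[px[0],px[1],1]); c=-R.T@t
    return c+r*(z-c[2])/r[2]
E
python3 - <<'E'
from h import *
ims={}
for n in("scene","top"):
    p,d=imaging.camera(n); np.savez("/tmp/%s.npz"%n,p=p,d=d); cv2.imwrite("pics/%s0.png"%n,p[...,::-1])
    K,R,t=cam(n); print(n,K[0,0],-R.T@t)
    for k in "cap_tall ring_large choke heat_sink cap_short ring_small well_holder post_holder recess_holder rail_holder".split():
        print(k,[(round(r["score"],2),np.round(r["bbox"]).astype(int).tolist()) for r in finder.recognise(k,n)][:5])
print(sensors.sense())
E
```

```text
pics
scene 397.9688969726208 [-0.10569611  0.22921192  0.59019417]
cap_tall [(0.74, [393, 210, 417, 229]), (0.66, [370, 177, 379, 205])]
ring_large [(0.81, [393, 209, 417, 230]), (0.43, [380, 148, 411, 174])]
choke [(0.53, [355, 207, 372, 234])]
heat_sink [(0.62, [311, 211, 334, 239]), (0.49, [394, 206, 418, 228])]
cap_short []
ring_small [(0.67, [342, 181, 355, 191])]
well_holder [(0.95, [397, 164, 436, 186])]
post_holder [(0.94, [380, 149, 412, 174])]
recess_holder [(0.68, [412, 179, 460, 207])]
rail_holder [(0.73, [365, 139, 398, 164])]
top 411.5187658856576 [ 0.36883666 -0.10384825  1.14774102]
cap_tall []
ring_large [(0.71, [366, 237, 383, 251])]
choke [(0.56, [334, 228, 344, 241])]
heat_sink [(0.61, [306, 208, 319, 226])]
cap_short [(0.32, [396, 224, 425, 253])]
ring_small [(0.71, [400, 177, 430, 199]), (0.65, [353, 180, 366, 191])]
well_holder [(0.73, [400, 202, 426, 226])]
post_holder [(0.71, [400, 176, 428, 201])]
recess_holder [(0.85, [399, 226, 427, 253]), (0.29, [363, 204, 374, 214])]
rail_holder [(0.59, [399, 149, 427, 171]), (0.46, [398, 202, 426, 226]), (0.24, [398, 176, 433, 200])]
{'time_s': 1.1, 'joint_pos': array([ 1.03086473,  0.4770067 ,  0.02235147,  1.5553708 , -0.01150792,
        1.10931163, -0.08308802]), 'dq': array([ 0.00071988, -0.00092104,  0.0006742 ,  0.00108322, -0.00090075,
        0.00099176, -0.0013522 ]), 'effort': array([ 4.84992797e-04, -5.96332741e+01,  1.60660744e+00, -2.81544095e+01,
        1.24295714e-02,  1.83660879e-03,  2.61658147e-05]), 'ee_pos': array([ 0.28255789, -0.61304233,  0.24831482]), 'orientation': array([3.06861925e+00, 6.73104701e-01, 7.89265757e-05]), 'contact_force': array([-0.08047708, -0.39072415, -0.73295714]), 'wrist_torque': array([ 0.00621379,  0.05310865, -0.05901429]), 'finger_gap': 1.0023930780466923}
```

View crops.

```bash
python3 - <<'E'
import numpy as np,cv2
for n,(a,b,c,e) in {"scene":(290,130,470,250),"top":(290,130,450,270)}.items():
    p=np.load("/tmp/%s.npz"%n)["p"][b:e,a:c,::-1]
    f=4.4 if n=="scene" else 4.2
    cv2.imwrite("pics/%s0c.png"%n,cv2.resize(p,None,fx=f,fy=f,interpolation=cv2.INTER_CUBIC))
E
```

```text
(no output)
```

View pics/scene0.png

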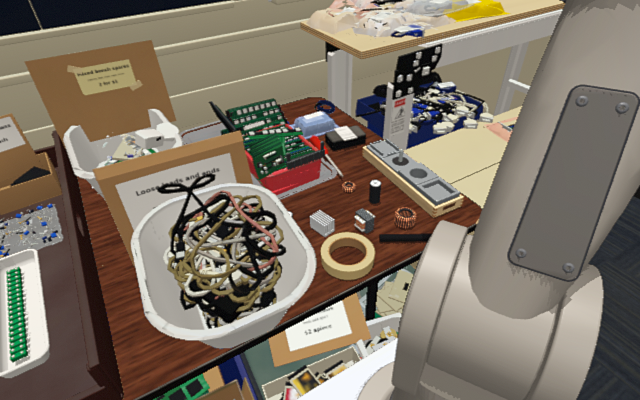

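View pics/scene0c.png

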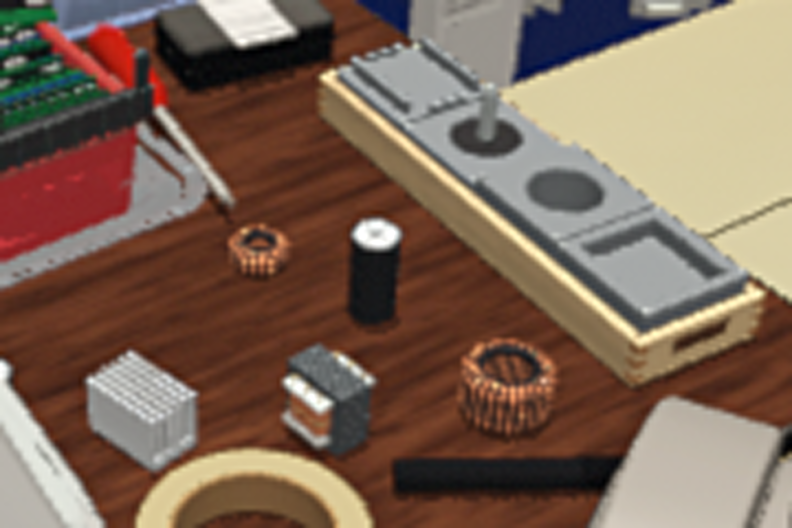

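View pics/top0c.png

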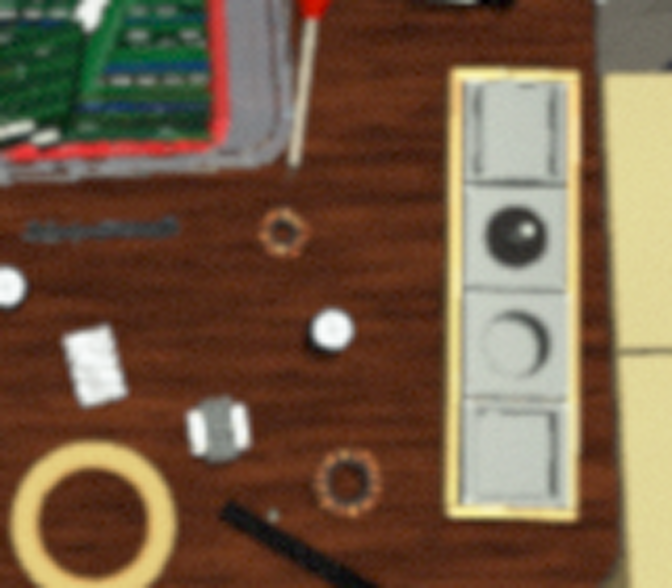

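```bash
cat > blobs.py <<'E'
from h import *
def blobs(d,boxes,n="top"):
    W=cloud(n,d)
    for k,(a,b,c,e) in boxes.items():
        w=W[b:e,a:c].reshape(-1,3); w=w[np.isfinite(w).all(1)]
        z=w[:,2]; zt=np.percentile(z[z>.008],90) if (z>.008).sum()>5 else 0
        s=w[z>max(.006,zt-.009)]
        r=cv2.minAreaRect((s[:,:2]*1000).astype(np.float32))
        al=w[z>.006]
        print(k,"ztop %.4f ground %.4f n %d mean %s bboxmid %s all mid %s rect %s"%(zt,np.median(z[z<.006]) if (z<.006).any() else 9,len(s),s[:,:2].mean(0).round(4),((s.max(0)+s.min(0))/2)[:2].round(4),((al.max(0)+al.min(0))/2)[:2].round(4),np.round(r[0]+r[1]+(r[2],),1)))
E
python3 - <<'E'
from blobs import *
d=np.load("/tmp/top.npz")["d"]
blobs(d,dict(tall=(360,200,378,218),short=(284,190,299,206),choke=(331,222,353,243),ring=(361,233,385,256),sink=(302,204,323,230),rsmall=(349,177,367,195),caddy=(392,142,432,258)))
W=cloud("top",d)
print("dirs",W[200,380]-W[200,340],W[240,350]-W[200,350])
# caddy details: per-holder surface
w=W[142:258,392:432].reshape(-1,3);w=w[np.isfinite(w).all(1)]
s=w[w[:,2]>.03]; r=cv2.minAreaRect((s[:,:2]*1000).astype(np.float32)); print(r, np.histogram(s[:,2],bins=np.arange(.02,.08,.004)))
b=W[174:203,398:432].reshape(-1,3); b=b[np.isfinite(b).all(1)]; b=b[b[:,2]>.045]; print("post",b.round(3).tolist())
d2=np.load("/tmp/scene.npz")["d"]
blobs(d2,dict(tall=(366,176,384,208),choke=(350,204,378,236),ring=(390,204,420,232),sink=(306,207,338,240)),"scene")
b=cloud("scene",d2)[145:168,395:408].reshape(-1,3); b=b[np.isfinite(b).all(1)]; b=b[(b[:,2]>.045)&(b[:,2]<.08)]; print("post",b.round(3).tolist())
E
```

```text
tall ztop 0.0524 ground -0.0003 n 73 mean [ 0.4537 -0.2372] bboxmid [ 0.4532 -0.2373] all mid [ 0.4532 -0.2366] rect [ 453.1 -237.4   21.9   24.    89.2]
short ztop 0.0307 ground -0.0001 n 66 mean [ 0.4888 -0.0278] bboxmid [ 0.4892 -0.0278] all mid [ 0.4883 -0.0289] rect [489.1 -27.8  22.3  22.5  87.3]
choke ztop 0.0379 ground -0.0002 n 139 mean [ 0.3932 -0.1643] bboxmid [ 0.3925 -0.1644] all mid [ 0.3925 -0.1691] rect [ 392.5 -164.3   32.6   37.7   88.7]
ring ztop 0.0294 ground -0.0002 n 151 mean [ 0.3566 -0.2461] bboxmid [ 0.3568 -0.2464] all mid [ 0.3569 -0.2464] rect [ 356.8 -246.4   41.5   40.6   88.8]
sink ztop 0.0348 ground 0.0000 n 67 mean [ 0.4371 -0.0858] bboxmid [ 0.4355 -0.0854] all mid [ 0.4424 -0.0797] rect [436.2 -85.5  45.2  27.6  13.8]
rsmall ztop 0.0154 ground -0.0006 n 90 mean [ 0.5212 -0.211 ] bboxmid [ 0.5216 -0.2114] all mid [ 0.5234 -0.2114] rect [ 521.6 -211.4   30.3   49.2   13.9]
caddy ztop 0.0395 ground -0.0002 n 1863 mean [ 0.4886 -0.3585] bboxmid [ 0.4782 -0.3562] all mid [ 0.477  -0.3586] rect [ 476.6 -358.3   80.7  287.6   86.8]
dirs [-0.00333942 -0.111
[... 1425 characters left out ...]
-0.359, 0.066], [0.514, -0.363, 0.065], [0.512, -0.355, 0.065], [0.513, -0.359, 0.064], [0.512, -0.361, 0.064], [0.517, -0.356, 0.06], [0.514, -0.357, 0.061], [0.511, -0.357, 0.062], [0.509, -0.359, 0.063], [0.514, -0.354, 0.059], [0.512, -0.355, 0.06], [0.511, -0.358, 0.06], [0.51, -0.36, 0.059], [0.516, -0.356, 0.055], [0.513, -0.357, 0.056], [0.511, -0.359, 0.056], [0.51, -0.361, 0.056], [0.515, -0.356, 0.052], [0.513, -0.357, 0.053], [0.51, -0.358, 0.054], [0.511, -0.362, 0.052], [0.514, -0.355, 0.05], [0.512, -0.357, 0.05], [0.509, -0.358, 0.052], [0.511, -0.363, 0.049], [0.514, -0.356, 0.047], [0.511, -0.356, 0.048], [0.51, -0.358, 0.048], [0.51, -0.362, 0.047], [0.511, -0.356, 0.045]]
```

```bash
python3 - <<'E'
from blobs import *
D=np.load("/tmp/top.npz"); W=cloud("top",D["d"]); p=D["p"]
m=(W[...,2]>.07)&(W[...,0]>.25)&(W[...,0]<.75)&(W[...,1]>-.5)&(W[...,1]<.2)
H={}
for w in W[m]: k=(round(w[0]/.05),round(w[1]/.05)); H[k]=max(H.get(k,0),w[2])
print({(round(k[0]*.05,2),round(k[1]*.05,2)):round(float(v),2) for k,v in sorted(H.items())})
print("bar",W[250:256,350:360,2].max(), "tape",np.nanmedian(W[240:270,292:296,2]))
# choke cross-shape fit, both cameras
pts=W[222:243,331:353].reshape(-1,3); pts=pts[pts[:,2]>.015]
best=[]
for a in np.radians(np.arange(-30,31,1)):
  for cx in np.arange(.386,.4,.001):
    for cy in np.arange(-.171,-.158,.001):
      q=pts[:,:2]-[cx,cy]; u=np.abs(q@[np.cos(a),np.sin(a)]); v=np.abs(q@[-np.sin(a),np.cos(a)])
      d=np.minimum(np.maximum(u-.019,0)+np.maximum(v-.010,0),np.maximum(u-.013,0)+np.maximum(v-.017,0))
      best.append((d.sum(),np.degrees(a),cx,cy))
best.sort(); b=np.array(best[:25]); print(b[0],b.mean(0),len(pts))
c=p[222:243,331:353].astype(int); g=(c.max(2)-c.min(2)<30)&(c.max(2)<170)&(c.max(2)>70)&(W[222:243,331:353,2]>.03)
s=W[222:243,331:353][g]; print(g.sum(),cv2.minAreaRect((s[:,:2]*1000).astype(np.float32)))
wh=(c.min(2)>175); s=W[222:243,331:353][wh]; print(wh.sum(),np.linalg.svd(s[:,:2]-s[:,:2].mean(0),full_matrices=False)[2][0])
E
```

```text
{(0.25, -0.5): 0.65, (0.25, -0.45): 0.64, (0.25, 0.05): 0.14, (0.25, 0.1): 0.16, (0.25, 0.15): 0.15, (0.25, 0.2): 0.12, (0.3, 0.0): 0.14, (0.3, 0.05): 0.16, (0.3, 0.1): 0.19, (0.3, 0.15): 0.16, (0.3, 0.2): 0.17, (0.35, 0.0): 0.14, (0.35, 0.05): 0.17, (0.35, 0.1): 0.2, (0.35, 0.15): 0.17, (0.35, 0.2): 0.17, (0.4, 0.0): 0.14, (0.4, 0.05): 0.17, (0.4, 0.1): 0.23, (0.4, 0.15): 0.23, (0.4, 0.2): 0.23, (0.45, 0.0): 0.14, (0.45, 0.05): 0.16, (0.45, 0.1): 0.22, (0.45, 0.15): 0.2, (0.45, 0.2): 0.23, (0.5, -0.15): 0.17, (0.5, -0.1): 0.15, (0.5, -0.05): 0.17, (0.5, 0.0): 0.13, (0.5, 0.05): 0.14, (0.5, 0.1): 0.15, (0.5, 0.15): 0.2, (0.5, 0.2): 0.2, (0.55, -0.15): 0.09, (0.55, -0.1): 0.09, (0.55, -0.05): 0.14, (0.55, 0.0): 0.21, (0.55, 0.05): 0.22, (0.55, 0.1): 0.22, (0.55, 0.15): 0.22, (0.55, 0.2): 0.22, (0.6, -0.15): 0.09, (0.6, -0.1): 0.14, (0.6, -0.05): 0.15, (0.6, 0.0): 0.15, (0.65, -0.5): 0.3, (0.65, -0.45): 0.3, (0.65, -0.4): 0.32, (0.65, -0.35): 0.27, (0.65, -0.15): 0.1, (0.65, -0.1): 0.14, (0.65, -0.05): 0.14, (0.65, 0.0): 0.09, (0.7, -0.5): 0.32, (0.7, -0.45): 0.32, (0.7, -0.4): 0.32, (
[... 183 characters left out ...]
: 0.32, (0.75, -0.35): 0.3, (0.75, -0.15): 0.09, (0.75, -0.1): 0.1, (0.75, -0.05): 0.12, (0.75, 0.0): 0.15, (0.75, 0.1): 0.12, (0.75, 0.15): 0.12, (0.75, 0.2): 0.12}
bar nan tape 0.00041723013230387433
[ 3.49131008e-04  5.00000000e+00  3.93000000e-01 -1.65000000e-01] [ 1.36055266e-03  4.44000000e+00  3.92560000e-01 -1.64520000e-01] 155
92 ((393.1335144042969, -166.81089782714844), (37.5233039855957, 22.867168426513672), 8.524972915649414)Traceback (most recent call last):
  File "<stdin>", line 20, in <module>
    u, s, vh = gufunc(a, signature=signature)
               ~~~~~~^^^^^^^^^^^^^^^^^^^^^^^^
    raise LinAlgError("SVD did not converge")
numpy.linalg.LinAlgError: SVD did not converge
```

```bash
python3 -m pendant '[{"linear":[0.02,0.03,0],"rot":[0,0,-0.08],"grip":0.75},{"linear":[0.02,0.03,0],"rot":[0,0,-0.08],"grip":0.75},{"linear":[0.01,0.03,0],"rot":[0,0,-0.08],"grip":0.75},{"linear":[0.01,0.03,0],"rot":[0,0,-0.08],"grip":0.75},{"linear":[0.01,0.03,0],"rot":[0,0,-0.08],"grip":0.75},{"linear":[0,0.03,0],"rot":[0,0,-0.08],"grip":0.75},{"linear":[0,0.03,0],"rot":[0,0,0],"grip":0.75},{"linear":[0,0.03,0],"rot":[0,0,0],"grip":0.75}]' 40
```

```text
time_s: 1.77
ee_pos: [0.3526, -0.3715, 0.2484]
orientation: [3.14, -0.075, 0.0]
contact_force: [-0.0, 0.3, -1.5]
finger_gap: 0.755
```

```bash
python3 - <<'E'
from blobs import *
D=np.load("/tmp/top.npz"); W=cloud("top",D["d"])
def q(x0,x1,y0,y1,z0): 
    m=(W[...,0]>x0)&(W[...,0]<x1)&(W[...,1]>y0)&(W[...,1]<y1)&(W[...,2]>z0); return W[m]
a=q(.4,.7,-.15,-.02,.07); print("box minx",np.sort(a[:,0])[:5], a[np.argsort(a[:,0])[:5]].round(3).tolist())
a=q(.6,.8,-.5,-.3,.07); print("back",a[np.argsort(a[:,0])[:5]].round(3).tolist())
a=q(.38,.48,-.05,.1,.06); print("bin",a[np.argsort(a[:,1])[:5]].round(3).tolist())
E
python3 -m pendant '[{"linear":[0.004,0.03,-0.01],"rot":[0,0,0],"grip":0.75},{"linear":[0,0.035,-0.01],"rot":[0,0,0],"grip":0.75},{"linear":[0,0.035,-0.01],"rot":[0,0,0],"grip":0.75},{"linear":[0,0.026,-0.02],"rot":[0,0,0],"grip":0.75},{"linear":[0,0,-0.03],"rot":[0,0,0],"grip":0.75},{"linear":[0,0,-0.03],"rot":[0,0,0],"grip":0.75},{"linear":[0,0,-0.03],"rot":[0,0,0],"grip":0.75},{"linear":[0,0,-0.02],"rot":[0,0,0],"grip":0.75}]'
```

```text
box minx [0.50354037 0.50356674 0.50390087 0.5045042  0.50453893] [[0.504, -0.063, 0.14], [0.504, -0.078, 0.137], [0.504, -0.093, 0.131], [0.505, -0.053, 0.135], [0.505, -0.058, 0.133]]
back [[0.645, -0.497, 0.299], [0.647, -0.496, 0.287], [0.648, -0.499, 0.285], [0.648, -0.498, 0.278], [0.649, -0.499, 0.296]]
bin [[0.444, 0.008, 0.129], [0.439, 0.008, 0.128], [0.437, 0.009, 0.125], [0.442, 0.009, 0.125], [0.435, 0.009, 0.125]]
time_s: 2.43
ee_pos: [0.3559, -0.2465, 0.0865]
orientation: [-3.14, 0.075, 0.002]
contact_force: [-0.8, -0.7, -0.3]
finger_gap: 0.75
```

```bash
python3 -m pendant '[{"linear":[0,0,-0.015],"rot":[0,0,0],"grip":0.75},{"linear":[0,0,-0.015],"rot":[0,0,0],"grip":0.75},{"linear":[0,0,-0.015],"rot":[0,0,0],"grip":0.75},{"linear":[0,0,-0.01],"rot":[0,0,0],"grip":0.75},{"linear":[0,0,-0.009],"rot":[0,0,0],"grip":0.75},{"linear":[0,0,0],"rot":[0,0,0],"grip":0.75},{"linear":[0,0,0],"rot":[0,0,0],"grip":0.3},{"linear":[0,0,0],"rot":[0,0,0],"grip":0.3}]' 40
python3 -m pendant '[{"linear":[0,0,0],"rot":[0,0,0],"grip":0.3},{"linear":[0,0,0],"rot":[0,0,0],"grip":0.3},{"linear":[0,0,0],"rot":[0,0,0],"grip":0.3},{"linear":[0,0,0],"rot":[0,0,0],"grip":0.3},{"linear":[0,0,0.015],"rot":[0,0,0],"grip":0.3},{"linear":[0,0,0.025],"rot":[0,0,0],"grip":0.3},{"linear":[0,0,0.025],"rot":[0,0,0],"grip":0.3},{"linear":[0,0,0.025],"rot":[0,0,0],"grip":0.3}]' 40
python3 - <<'E'
from blobs import *
p,d=imaging.camera("scene"); cv2.imwrite("pics/s1.png",cv2.resize(p[110:260,280:480,::-1],None,fx=4,fy=4,interpolation=cv2.INTER_CUBIC))
E
```

```text
time_s: 3.1
ee_pos: [0.3569, -0.2473, 0.0248]
orientation: [3.14, -0.076, 0.001]
contact_force: [0.6, -0.9, 0.2]
finger_gap: 0.477
time_s: 3.77
ee_pos: [0.3561, -0.2469, 0.1155]
orientation: [-3.141, 0.076, 0.0]
contact_force: [1.2, -0.6, -1.8]
finger_gap: 0.408
```

View pics/s1.png

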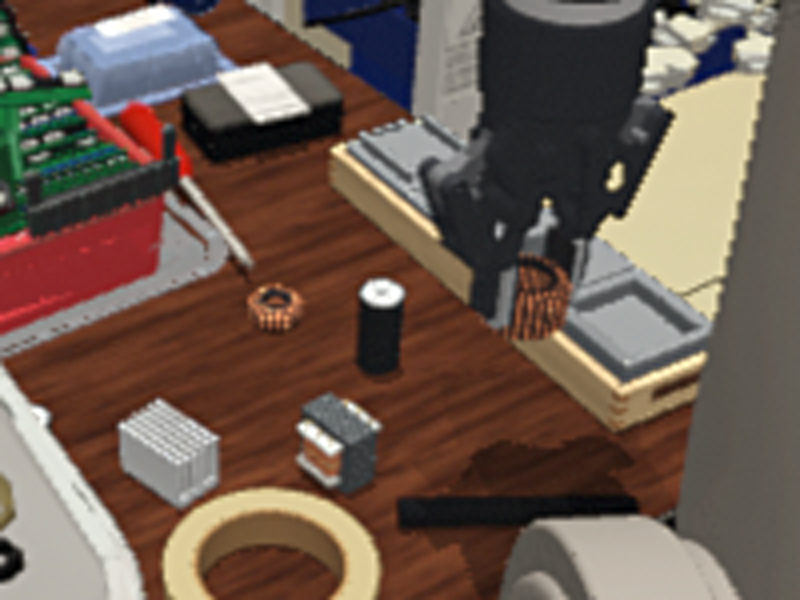

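```bash
python3 - <<'E'
from blobs import *
for n in ("scene","top"):
    p,d=imaging.camera(n); W=cloud(n,d).astype(float); c=p.astype(int)
    cop=(c[...,0]>c[...,2]+35)&(W[...,2]>.085)&(W[...,2]<.15)&(abs(W[...,0]-.36)<.06)&(abs(W[...,1]+.25)<.06)
    w=W[cop]; print(n,cop.sum(), w.min(0).round(4) if len(w) else 0,w.max(0).round(4) if len(w) else 0)
    if n=="top": cv2.imwrite("pics/t1.png",cv2.resize(p[170:290,300:440,::-1],None,fx=5,fy=5,interpolation=cv2.INTER_CUBIC))
E
```

```text
scene 218 [ 0.3359 -0.2917  0.0956] [ 0.3729 -0.2025  0.1491]
top 0 0 0
```

View pics/t1.png

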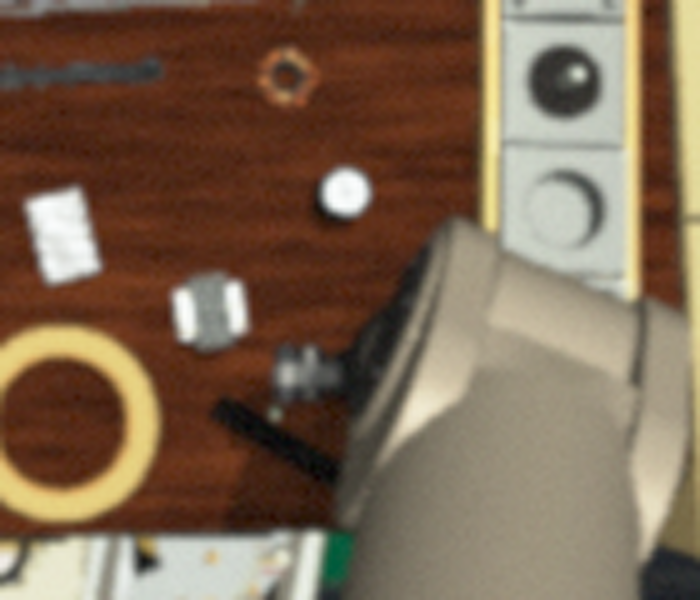

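```bash
python3 -m pendant '[{"linear":[0.015,-0.01,0],"rot":[0,0,0],"grip":0.3},{"linear":[0.025,-0.018,0],"rot":[0,0,0],"grip":0.3},{"linear":[0.025,-0.018,0],"rot":[0,0,0],"grip":0.3},{"linear":[0.025,-0.018,0],"rot":[0,0,0],"grip":0.3},{"linear":[0.025,-0.018,0],"rot":[0,0,0],"grip":0.3},{"linear":[0.025,-0.018,0],"rot":[0,0,0],"grip":0.3},{"linear":[0.015,-0.012,0],"rot":[0,0,0],"grip":0.3},{"linear":[0,0,0],"rot":[0,0,0],"grip":0.3}]' 40
python3 - <<'E'
from blobs import *
p,d=imaging.camera("scene"); cv2.imwrite("pics/s2.png",cv2.resize(p[100:220,350:480,::-1],None,fx=5,fy=5,interpolation=cv2.INTER_CUBIC))
print(sensors.sense()["ee_pos"],sensors.sense()["contact_force"])
W=cloud("scene",d).astype(float); c=p.astype(int)
cop=(c[...,0]>c[...,2]+35)&(c[...,0]<235)&(W[...,2]>.075)&(W[...,2]<.135)&(abs(W[...,0]-.51)<.06)&(abs(W[...,1]+.36)<.06)
w=W[cop];print(np.percentile(w,[1,5,50,95,99],axis=0).round(4))
E
```

```text
time_s: 4.58
ee_pos: [0.5141, -0.3611, 0.1128]
orientation: [3.14, -0.076, 0.002]
contact_force: [0.4, -0.4, -1.6]
finger_gap: 0.403
[ 0.51200407 -0.35963465  0.11249633] [-0.54015542  0.51116973 -1.9302639 ]
[[ 0.4927 -0.3786  0.0901]
 [ 0.4932 -0.3776  0.0914]
 [ 0.4978 -0.3588  0.1056]
 [ 0.5228 -0.3439  0.1148]
 [ 0.5255 -0.3421  0.1159]]
```

View pics/s2.png

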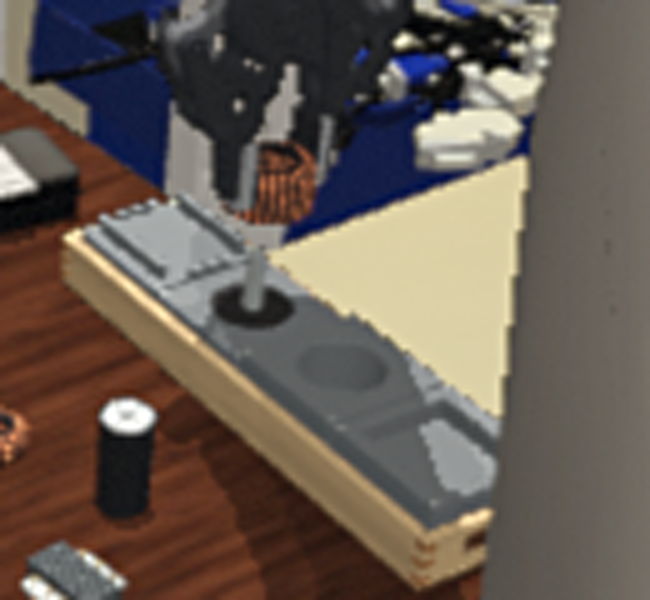

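```bash
python3 - <<'E'
from h import *
for cx in (268,271,274): print(ray("scene",(350+cx/5-.4,100+183/5-.4),.103))
print("post top",ray("scene",(350+259/5-.4,100+250/5-.4),.067),"base",ray("scene",(350+253/5-.4,100+303/5-.4),.033))
E
```

```text
[ 0.51145706 -0.35914503  0.103     ]
[ 0.51067431 -0.36033034  0.103     ]
[ 0.50989166 -0.36151549  0.103     ]
post top [ 0.51001462 -0.35725048  0.067     ] base [ 0.51337539 -0.36077538  0.033     ]
```

```bash
python3 -m pendant '[{"linear":[0,0,-0.008],"rot":[0,0,0],"grip":0.3},{"linear":[0,0,-0.01],"rot":[0,0,0],"grip":0.3},{"linear":[0,0,-0.01],"rot":[0,0,0],"grip":0.3},{"linear":[0,0,-0.01],"rot":[0,0,0],"grip":0.3},{"linear":[0,0,-0.008],"rot":[0,0,0],"grip":0.3},{"linear":[0,0,-0.005],"rot":[0,0,0],"grip":0.3},{"linear":[0,0,-0.003],"rot":[0,0,0],"grip":0.3},{"linear":[0,0,0],"rot":[0,0,0],"grip":0.3}]' 40
```

```text
time_s: 5.3
ee_pos: [0.5111, -0.3588, 0.0595]
orientation: [-3.14, 0.076, 0.002]
contact_force: [0.8, 0.2, -2.5]
finger_gap: 0.404
```

```bash
python3 -m pendant '[{"linear":[0,0,-0.002],"rot":[0,0,0],"grip":0.7},{"linear":[0,0,0],"rot":[0,0,0],"grip":0.7},{"linear":[0,0,0],"rot":[0,0,0],"grip":0.7},{"linear":[0,0,0],"rot":[0,0,0],"grip":0.7},{"linear":[0,0,0.015],"rot":[0,0,0],"grip":0.7},{"linear":[0,0,0.025],"rot":[0,0,0],"grip":0.7},{"linear":[0,0,0.025],"rot":[0,0,0],"grip":0.7},{"linear":[0,0,0.025],"rot":[0,0,0],"grip":0.7}]' 40
python3 -m pendant '[{"linear":[-0.008,0.018,0],"rot":[0,0,0],"grip":0.7},{"linear":[-0.01,0.02,0],"rot":[0,0,0],"grip":0.7},{"linear":[-0.01,0.02,0],"rot":[0,0,0],"grip":0.7},{"linear":[-0.01,0.02,0],"rot":[0,0,0],"grip":0.7},{"linear":[-0.01,0.02,0],"rot":[0,0,0],"grip":0.7},{"linear":[-0.01,0.02,0],"rot":[0,0,0],"grip":0.7},{"linear":[0,0.005,-0.01],"rot":[0,0,0],"grip":0.7},{"linear":[0,0,-0.02],"rot":[0,0,0],"grip":0.7}]' 40
python3 - <<'E'
from blobs import *
p,d=imaging.camera("scene"); cv2.imwrite("pics/s3.png",cv2.resize(p[110:240,330:480,::-1],None,fx=4.5,fy=4.5,interpolation=cv2.INTER_CUBIC))
print(sensors.sense()["ee_pos"])
E
```

```text
time_s: 5.97
ee_pos: [0.5114, -0.359, 0.1496]
orientation: [3.141, -0.076, 0.0]
contact_force: [0.4, -0.6, 0.9]
finger_gap: 0.705
time_s: 6.63
ee_pos: [0.4553, -0.2351, 0.1202]
orientation: [3.139, -0.072, 0.008]
contact_force: [1.2, -1.0, 0.3]
finger_gap: 0.705
[ 0.45279294 -0.23491808  0.11572731]
```

View pics/s3.png

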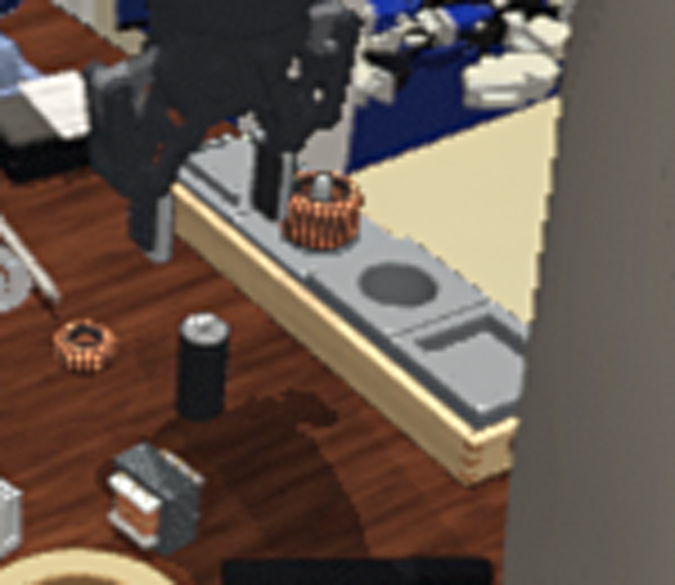

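```bash
python3 -m pendant '[{"linear":[0,0,-0.015],"rot":[0,0,0],"grip":0.7},{"linear":[0,0,-0.015],"rot":[0,0,0],"grip":0.7},{"linear":[0,0,-0.015],"rot":[0,0,0],"grip":0.7},{"linear":[0,0,-0.012],"rot":[0,0,0],"grip":0.7},{"linear":[0,0,-0.008],"rot":[0,0,0],"grip":0.7},{"linear":[0,0,0],"rot":[0,0,0],"grip":0.7},{"linear":[0,0,0],"rot":[0,0,0],"grip":0.1},{"linear":[0,0,0],"rot":[0,0,0],"grip":0.1}]' 35
python3 -m pendant '[{"linear":[0,0,0],"rot":[0,0,0],"grip":0.1},{"linear":[0,0,0],"rot":[0,0,0],"grip":0.1},{"linear":[0,0,0],"rot":[0,0,0],"grip":0.1},{"linear":[0,0,0],"rot":[0,0,0],"grip":0.1},{"linear":[0,0,0],"rot":[0,0,0],"grip":0.1},{"linear":[0,0,0.015],"rot":[0,0,0],"grip":0.1},{"linear":[0,0,0.025],"rot":[0,0,0],"grip":0.1},{"linear":[0,0,0.02],"rot":[0,0,0],"grip":0.1}]' 35
python3 - <<'E'
from blobs import *
p,d=imaging.camera("scene"); cv2.imwrite("pics/s4.png",cv2.resize(p[110:240,330:480,::-1],None,fx=4.5,fy=4.5,interpolation=cv2.INTER_CUBIC))
print(sensors.sense()["ee_pos"])
E
```

```text
time_s: 7.35
ee_pos: [0.4541, -0.2365, 0.0539]
orientation: [3.14, -0.076, 0.002]
contact_force: [-0.2, 0.2, 0.1]
finger_gap: 0.425
time_s: 8.02
ee_pos: [0.4532, -0.2359, 0.1142]
orientation: [-3.14, 0.076, 0.001]
contact_force: [1.2, -0.2, -0.4]
finger_gap: 0.283
[ 0.45535797 -0.23690579  0.11775308]
```

View pics/s4.png

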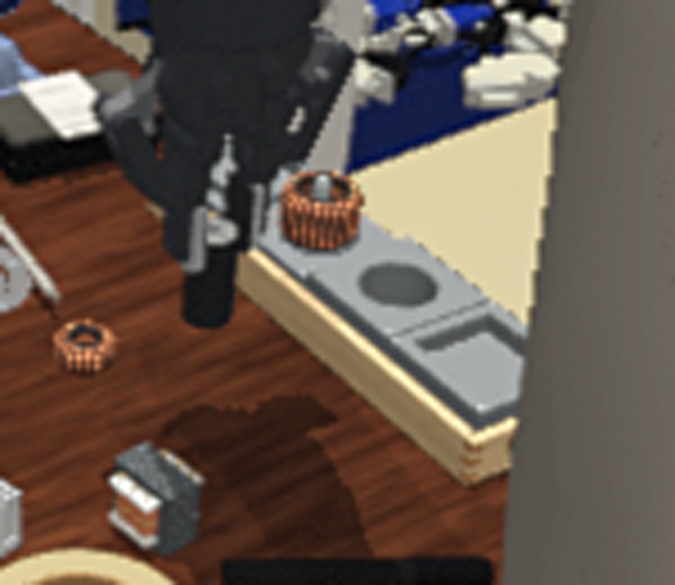

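```bash
python3 -m pendant '[{"linear":[0,-0.01,0.005],"rot":[0,0,0],"grip":0.1},{"linear":[-0.002,-0.02,0],"rot":[0,0,0],"grip":0.1},{"linear":[-0.002,-0.02,0],"rot":[0,0,0],"grip":0.1},{"linear":[-0.002,-0.02,0],"rot":[0,0,0],"grip":0.1},{"linear":[-0.002,-0.02,0],"rot":[0,0,0],"grip":0.1},{"linear":[-0.002,-0.02,0],"rot":[0,0,0],"grip":0.1},{"linear":[-0.002,-0.0095,0],"rot":[0,0,0],"grip":0.1},{"linear":[0,0,0],"rot":[0,0,0],"grip":0.1}]' 35
python3 - <<'E'
from blobs import *
p,d=imaging.camera("scene"); cv2.imwrite("pics/s5.png",cv2.resize(p[110:240,350:480,::-1],None,fx=4.5,fy=4.5,interpolation=cv2.INTER_CUBIC))
print([sensors.sense()["ee_pos"]])
W=cloud("scene",d).astype(float); w=W[120:215,380:450].reshape(-1,3)
m=(w[:,2]>.058)&(w[:,2]<.092)&(abs(w[:,0]-.44)<.025)&(abs(w[:,1]+.356)<.025); print(m.sum(),np.percentile(w[m],[2,50,98],axis=0).round(4))
E
```

```text
time_s: 8.73
ee_pos: [0.4398, -0.3585, 0.1176]
orientation: [3.14, -0.082, -0.002]
contact_force: [0.4, -0.4, -0.4]
finger_gap: 0.285
[array([ 0.44050692, -0.3563476 ,  0.11763659])]
126 [[ 0.4275 -0.3644  0.0635]
 [ 0.4323 -0.3502  0.0777]
 [ 0.4473 -0.3454  0.0911]]
```

View pics/s5.png

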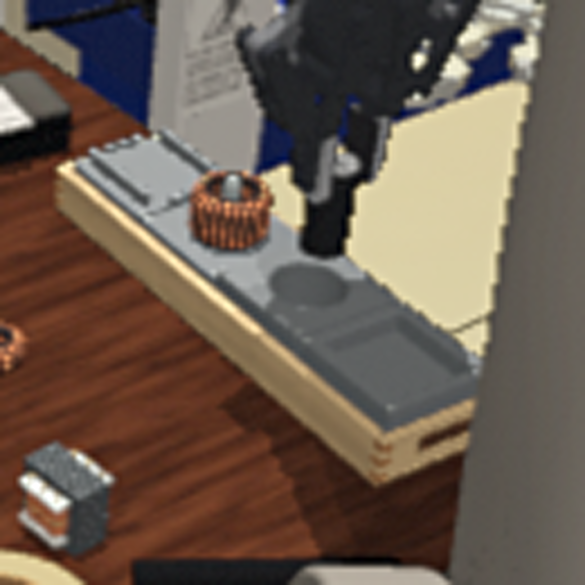

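```bash
python3 - <<'E'
from h import *
for (u,v),z in (((322,243),.063),((345,158),.113),((308,287),.039),((404,375),.027),((150,168),.033)): print(ray("scene",(350+u/4.5-.4,110+v/4.5-.4),z))
E
```

```text
[ 0.44240139 -0.36046889  0.063     ]
[ 0.44122245 -0.36566084  0.113     ]
[ 0.44043134 -0.35329645  0.039     ]
[ 0.36869163 -0.35476374  0.027     ]
[ 0.58658025 -0.36356116  0.033     ]
```

```bash
python3 -m pendant '[{"linear":[0,0.003,0],"rot":[0,0,0],"grip":0.1},{"linear":[0,0,-0.01],"rot":[0,0,0],"grip":0.1},{"linear":[0,0,-0.01],"rot":[0,0,0],"grip":0.1},{"linear":[0,0,-0.01],"rot":[0,0,0],"grip":0.1},{"linear":[0,0,-0.008],"rot":[0,0,0],"grip":0.1},{"linear":[0,0,-0.005],"rot":[0,0,0],"grip":0.1},{"linear":[0,0,0],"rot":[0,0,0],"grip":0.1},{"linear":[0,0,0],"rot":[0,0,0],"grip":0.1}]' 35
python3 - <<'E'
from blobs import *
print([sensors.sense()["ee_pos"]])
p,d=imaging.camera("scene")
W=cloud("scene",d).astype(float); w=W[120:215,380:450].reshape(-1,3)
E
```

```text
time_s: 9.45
ee_pos: [0.4413, -0.3524, 0.0748]
orientation: [-3.14, 0.076, 0.001]
contact_force: [-0.2, -0.6, -0.7]
finger_gap: 0.287
[array([ 0.44131826, -0.35238811,  0.07480548])]
```

```bash
python3 -m pendant '[{"linear":[0,0,-0.004],"rot":[0,0,0],"grip":0.1},{"linear":[0,0,-0.004],"rot":[0,0,0],"grip":0.1},{"linear":[0,0,-0.003],"rot":[0,0,0],"grip":0.1},{"linear":[0,0,0],"rot":[0,0,0],"grip":0.1},{"linear":[0,0,0],"rot":[0,0,0],"grip":0.1},{"linear":[0,0,0],"rot":[0,0,0],"grip":0.1},{"linear":[0,0,0],"rot":[0,0,0],"grip":0.1},{"linear":[0,0,0],"rot":[0,0,0],"grip":0.1}]' 35
```

```text
time_s: 10.17
ee_pos: [0.4419, -0.3528, 0.0652]
orientation: [3.14, -0.076, 0.002]
contact_force: [-2.7, 1.9, 8.6]
finger_gap: 0.288
```

```bash
python3 -m pendant '[{"linear":[0,0,0],"rot":[0,0,0],"grip":0.6},{"linear":[0,0,0],"rot":[0,0,0],"grip":0.6},{"linear":[0,0,0],"rot":[0,0,0],"grip":0.6},{"linear":[0,0,0],"rot":[0,0,0],"grip":0.6},{"linear":[0,0,0.015],"rot":[0,0,0],"grip":0.6},{"linear":[0,0,0.025],"rot":[0,0,0],"grip":0.6},{"linear":[0,0,0.025],"rot":[0,0,0],"grip":0.6},{"linear":[0,0,0.025],"rot":[0,0,0],"grip":0.6}]' 40
python3 -m pendant '[{"linear":[-0.005,0.018,0],"rot":[0,0,0],"grip":0.6},{"linear":[-0.008,0.03,0],"rot":[0,0,0.07],"grip":0.6},{"linear":[-0.008,0.03,0],"rot":[0,0,0.064],"grip":0.6},{"linear":[-0.008,0.03,0],"rot":[0,0,0],"grip":0.6},{"linear":[-0.008,0.03,0],"rot":[0,0,0],"grip":0.6},{"linear":[-0.008,0.03,-0.01],"rot":[0,0,0],"grip":0.6},{"linear":[-0.004,0.02,-0.01],"rot":[0,0,0],"grip":0.6},{"linear":[0,0,-0.02],"rot":[0,0,0],"grip":0.6}]' 40
python3 - <<'E'
from blobs import *
p,d=imaging.camera("scene"); cv2.imwrite("pics/s6.png",cv2.resize(p[110:260,310:480,::-1],None,fx=4,fy=4,interpolation=cv2.INTER_CUBIC))
print([sensors.sense()[k] for k in ("ee_pos","orientation")])
E
```

```text
time_s: 10.83
ee_pos: [0.4411, -0.3523, 0.1549]
orientation: [-3.14, 0.076, 0.001]
contact_force: [0.7, -0.1, -0.3]
finger_gap: 0.6
time_s: 11.5
ee_pos: [0.3925, -0.1609, 0.1151]
orientation: [-3.138, -0.142, -0.003]
contact_force: [0.7, 0.4, -0.6]
finger_gap: 0.601
[array([ 0.39077352, -0.16205862,  0.11155959]), array([-3.13699279, -0.14075953,  0.00420006])]
```

View pics/s6.png

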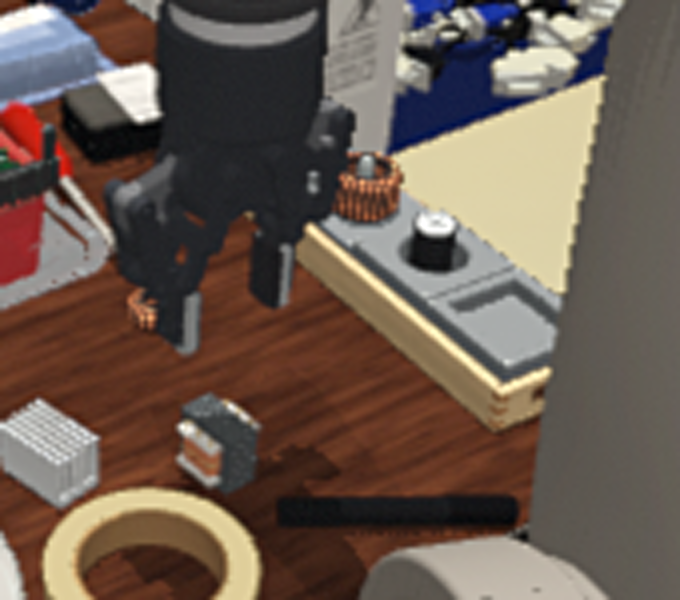

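```bash
python3 -m pendant '[{"linear":[0.001,-0.003,-0.01],"rot":[0,0,0],"grip":0.65},{"linear":[0,0,-0.02],"rot":[0,0,0],"grip":0.65},{"linear":[0,0,-0.02],"rot":[0,0,0],"grip":0.65},{"linear":[0,0,-0.015],"rot":[0,0,0],"grip":0.65},{"linear":[0,0,-0.01],"rot":[0,0,0],"grip":0.65},{"linear":[0,0,-0.003],"rot":[0,0,0],"grip":0.65},{"linear":[0,0,0],"rot":[0,0,0],"grip":0.65},{"linear":[0,0,0],"rot":[0,0,0],"grip":0.65}]' 40
python3 - <<'E'
from blobs import *
p,d=imaging.camera("scene"); cv2.imwrite("pics/s7.png",cv2.resize(p[160:250,320:420,::-1],None,fx=6,fy=6,interpolation=cv2.INTER_CUBIC))
for i in range(2): imaging.camera("scene"); print([sensors.sense()[k] for k in ("ee_pos",)])
E
```

```text
time_s: 12.22
ee_pos: [0.3939, -0.1683, 0.0366]
orientation: [3.138, 0.133, 0.001]
contact_force: [0.7, -0.5, 0.0]
finger_gap: 0.652
[array([ 0.39414946, -0.16806251,  0.03698763])]
[array([ 0.39411367, -0.16799638,  0.03701758])]
```

View pics/s7.png

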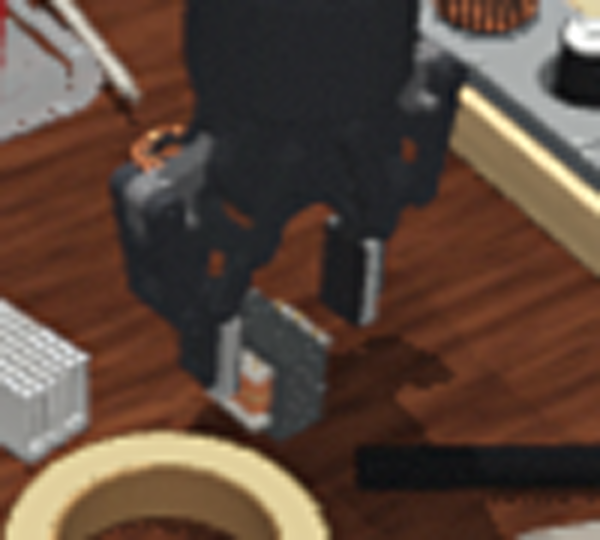

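```bash
python3 -m pendant '[{"linear":[-0.001,0.003,-0.001],"rot":[0,0,0],"grip":0.65},{"linear":[0,0,0],"rot":[0,0,0],"grip":0.65},{"linear":[0,0,0],"rot":[0,0,0],"grip":0.15},{"linear":[0,0,0],"rot":[0,0,0],"grip":0.15},{"linear":[0,0,0],"rot":[0,0,0],"grip":0.15},{"linear":[0,0,0],"rot":[0,0,0],"grip":0.15},{"linear":[0,0,0],"rot":[0,0,0],"grip":0.15},{"linear":[0,0,0],"rot":[0,0,0],"grip":0.15}]' 45
python3 -m pendant '[{"linear":[0,0,0.005],"rot":[0,0,0],"grip":0.15},{"linear":[0,0,0.015],"rot":[0,0,0],"grip":0.15},{"linear":[0,0,0.02],"rot":[0,0,0],"grip":0.15},{"linear":[0,0,0.02],"rot":[0,0,0],"grip":0.15},{"linear":[0,0,0.02],"rot":[0,0,0],"grip":0.15},{"linear":[0,-0.01,0],"rot":[0,0,-0.07],"grip":0.15},{"linear":[0,-0.01,0],"rot":[0,0,-0.07],"grip":0.15},{"linear":[0,0,0],"rot":[0,0,0],"grip":0.15}]' 45
python3 - <<'E'
from blobs import *
p,d=imaging.camera("scene"); cv2.imwrite("pics/s8.png",cv2.resize(p[130:230,320:460,::-1],None,fx=5,fy=5,interpolation=cv2.INTER_CUBIC))
print([sensors.sense()[k] for k in ("ee_pos","orientation")])
E
```

```text
time_s: 13.03
ee_pos: [0.3926, -0.1645, 0.0357]
orientation: [3.139, 0.135, 0.0]
contact_force: [-1.6, 1.0, 6.8]
finger_gap: 0.382
time_s: 13.7
ee_pos: [0.3925, -0.1862, 0.116]
orientation: [3.139, -0.092, 0.002]
contact_force: [-0.1, -0.6, -1.3]
finger_gap: 0.382
[array([ 0.39225788, -0.18512641,  0.11553903]), array([ 3.14002715e+00, -8.57315197e-02,  1.50854193e-04])]
```

View pics/s8.png

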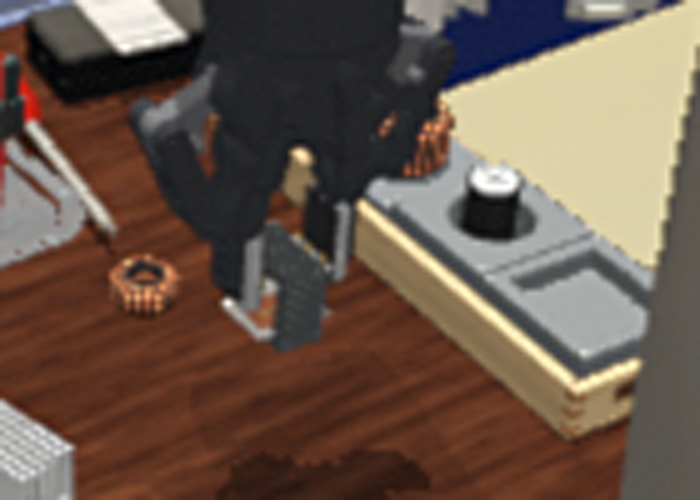

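```bash
python3 -m pendant '[{"linear":[-0.002,-0.012,0],"rot":[0,0,0],"grip":0.15},{"linear":[-0.003,-0.025,0],"rot":[0,0,0],"grip":0.15},{"linear":[-0.004,-0.03,0],"rot":[0,0,0],"grip":0.15},{"linear":[-0.004,-0.03,0],"rot":[0,0,0],"grip":0.15},{"linear":[-0.004,-0.03,0],"rot":[0,0,0],"grip":0.15},{"linear":[-0.004,-0.025,0],"rot":[0,0,0],"grip":0.15},{"linear":[0,-0.015,0],"rot":[0,0,0],"grip":0.15},{"linear":[0,0,-0.01],"rot":[0,0,0],"grip":0.15}]' 45
python3 - <<'E'
from blobs import *
p,d=imaging.camera("scene"); cv2.imwrite("pics/s9.png",cv2.resize(p[120:220,370:490,::-1],None,fx=6,fy=6,interpolation=cv2.INTER_CUBIC))
imaging.camera("top");print([sensors.sense()[k] for k in ("ee_pos","orientation")])
E
```

```text
time_s: 14.42
ee_pos: [0.3717, -0.3555, 0.1063]
orientation: [3.137, -0.089, 0.004]
contact_force: [0.8, -0.6, -0.4]
finger_gap: 0.385
[array([ 0.37058352, -0.35012674,  0.10358748]), array([-3.13789065,  0.08343093,  0.00408613])]
```

View pics/s9.png

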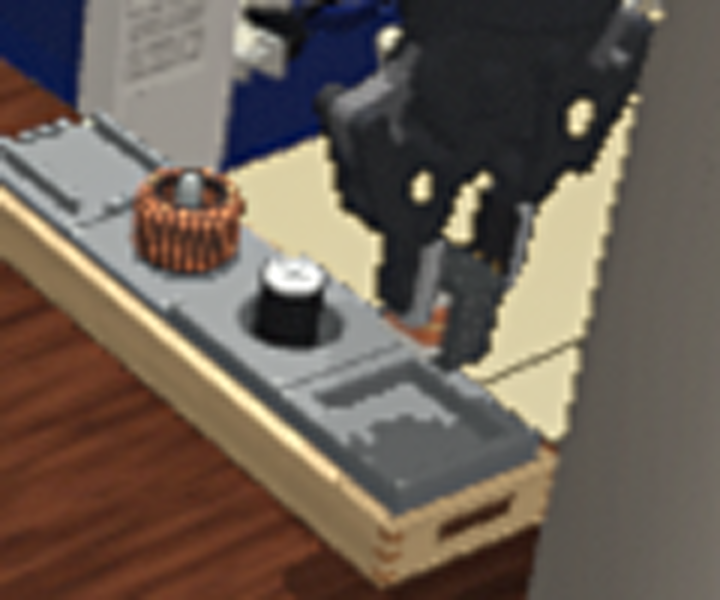

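```bash
python3 -m pendant '[{"linear":[0,0,-0.008],"rot":[0,0,0],"grip":0.15},{"linear":[0,0,-0.008],"rot":[0,0,0],"grip":0.15},{"linear":[0,0,-0.006],"rot":[0,0,0],"grip":0.15},{"linear":[0,0,-0.003],"rot":[0,0,0],"grip":0.15},{"linear":[0,0,0],"rot":[0,0,0],"grip":0.15},{"linear":[0,0,0],"rot":[0,0,0],"grip":0.15},{"linear":[0,0,0],"rot":[0,0,0],"grip":0.15},{"linear":[0,0,0],"rot":[0,0,0],"grip":0.15}]' 45
python3 - <<'E'
from blobs import *
p,d=imaging.camera("scene"); cv2.imwrite("pics/s10.png",cv2.resize(p[140:220,390:490,::-1],None,fx=7,fy=7,interpolation=cv2.INTER_CUBIC))
imaging.camera("top");print([sensors.sense()[k] for k in ("ee_pos","contact_force")])
E
```

```text
time_s: 15.18
ee_pos: [0.3718, -0.3517, 0.0806]
orientation: [3.14, -0.085, 0.001]
contact_force: [0.9, 0.2, -0.6]
finger_gap: 0.384
[array([ 0.37168119, -0.3517155 ,  0.08062993]), array([-0.45770473, -0.12028992, -1.82592804])]
```

View pics/s10.png

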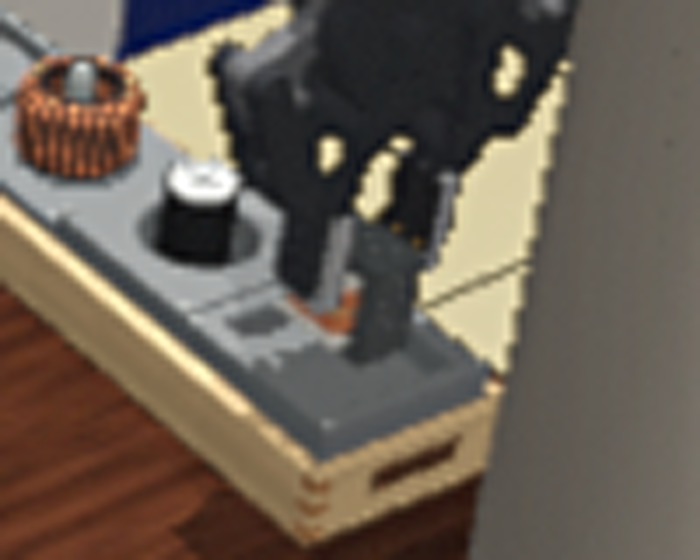

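```bash
python3 - <<'E'
from h import *
for (u,v),z in (((345,355),.045),((385,362),.045),((412,340),.045),((322,465),.039),((492,380),.039)): print((u,v),ray("scene",(390+u/7-.4,140+v/7-.4),z).round(4))
E
```

```text
(345, 355) [ 0.361  -0.3418  0.045 ]
(385, 362) [ 0.3516 -0.3497  0.045 ]
(412, 340) [ 0.3552 -0.365   0.045 ]
(322, 465) [ 0.3299 -0.3037  0.039 ]
(492, 380) [ 0.3318 -0.3775  0.039 ]
```

```bash
python3 -m pendant '[{"linear":[0,0,-0.006],"rot":[0,0,0],"grip":0.15},{"linear":[0,0,-0.005],"rot":[0,0,0],"grip":0.15},{"linear":[0,0,-0.004],"rot":[0,0,0],"grip":0.15},{"linear":[0,0,-0.002],"rot":[0,0,0],"grip":0.15},{"linear":[0,0,0],"rot":[0,0,0],"grip":0.15},{"linear":[0,0,0],"rot":[0,0,0],"grip":0.15},{"linear":[0,0,0],"rot":[0,0,0],"grip":0.15},{"linear":[0,0,0],"rot":[0,0,0],"grip":0.15}]' 45
```

```text
time_s: 15.95
ee_pos: [0.3715, -0.3515, 0.0632]
orientation: [-3.14, 0.085, 0.0]
contact_force: [-0.2, -0.4, -1.5]
finger_gap: 0.385
```

```bash
python3 -m pendant '[{"linear":[0,0,-0.001],"rot":[0,0,0],"grip":0.15},{"linear":[0,0,-0.001],"rot":[0,0,0],"grip":0.15},{"linear":[0,0,-0.001],"rot":[0,0,0],"grip":0.15},{"linear":[0,0,0],"rot":[0,0,0],"grip":0.15},{"linear":[0,0,0],"rot":[0,0,0],"grip":0.15},{"linear":[0,0,0],"rot":[0,0,0],"grip":0.15},{"linear":[0,0,0],"rot":[0,0,0],"grip":0.15},{"linear":[0,0,0],"rot":[0,0,0],"grip":0.15}]' 45
```

```text
time_s: 16.62
ee_pos: [0.3716, -0.3517, 0.0626]
orientation: [3.14, -0.086, 0.001]
contact_force: [-6.8, 6.0, 26.8]
finger_gap: 0.384
```

```bash
python3 -m pendant '[{"linear":[0,0,0.001],"rot":[0,0,0],"grip":0.6},{"linear":[0,0,0],"rot":[0,0,0],"grip":0.6},{"linear":[0,0,0],"rot":[0,0,0],"grip":0.6},{"linear":[0,0,0],"rot":[0,0,0],"grip":0.6},{"linear":[0,0,0.015],"rot":[0,0,0],"grip":0.6},{"linear":[0,0,0.025],"rot":[0,0,0],"grip":0.6},{"linear":[0,0,0.03],"rot":[0,0,0],"grip":0.6},{"linear":[0,0,0.03],"rot":[0,0,0],"grip":0.6}]' 40
python3 -m pendant '[{"linear":[0.0045,0.02,0],"rot":[0,0,0.06],"grip":0.6},{"linear":[0.008,0.033,0],"rot":[0,0,0.06],"grip":0.6},{"linear":[0.008,0.033,0],"rot":[0,0,0.06],"grip":0.6},{"linear":[0.008,0.033,0],"rot":[0,0,0.06],"grip":0.6},{"linear":[0.008,0.033,0],"rot":[0,0,0.055],"grip":0.6},{"linear":[0.008,0.033,0],"rot":[0,0,0],"grip":0.6},{"linear":[0.008,0.033,0],"rot":[0,0,0],"grip":0.6},{"linear":[0.012,0.0485,0],"rot":[0,0,0],"grip":0.6}]' 40
python3 -m pendant '[{"linear":[0,0,-0.01],"rot":[0,0,0],"grip":0.6},{"linear":[0,0,-0.02],"rot":[0,0,0],"grip":0.6},{"linear":[0,0,-0.02],"rot":[0,0,0],"grip":0.6},{"linear":[0,0,-0.02],"rot":[0,0,0],"grip":0.6},{"linear":[0,0,-0.01],"rot":[0,0,0],"grip":0.6},{"linear":[0,0,0],"rot":[0,0,0],"grip":0.6},{"linear":[0,0,0],"rot":[0,0,0],"grip":0.6},{"linear":[0,0,0],"rot":[0,0,0],"grip":0.6}]' 40
python3 - <<'E'
from blobs import *
imaging.camera("top");print([sensors.sense()[k] for k in ("ee_pos","orientation")])
p,d=imaging.camera("scene"); cv2.imwrite("pics/s11.png",cv2.resize(p[100:260,280:480,::-1],None,fx=3.7,fy=3.7,interpolation=cv2.INTER_CUBIC))
E
```

```text
time_s: 17.28
ee_pos: [0.371, -0.3511, 0.1617]
orientation: [-3.139, 0.085, 0.003]
contact_force: [0.5, 0.3, 0.4]
finger_gap: 0.601
time_s: 17.95
ee_pos: [0.4335, -0.0924, 0.1608]
orientation: [3.119, 0.375, -0.001]
contact_force: [1.1, -0.4, -0.7]
finger_gap: 0.599
time_s: 18.62
ee_pos: [0.4346, -0.0932, 0.082]
orientation: [3.119, 0.377, 0.002]
contact_force: [-0.2, -0.2, -0.8]
finger_gap: 0.596
[array([ 0.43474563, -0.09322664,  0.0821638 ]), array([3.11845179e+00, 3.77158311e-01, 2.57675065e-03])]
```

View pics/s11.png

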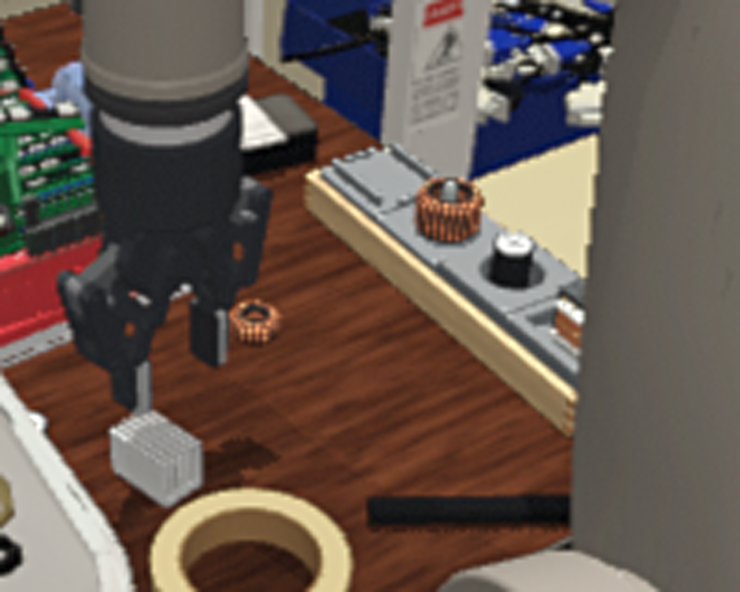

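```bash
python3 -m pendant '[{"linear":[0.001,0.0075,0],"rot":[0,0,0],"grip":0.6},{"linear":[0,0,-0.01],"rot":[0,0,0],"grip":0.6},{"linear":[0,0,-0.015],"rot":[0,0,0],"grip":0.6},{"linear":[0,0,-0.012],"rot":[0,0,0],"grip":0.6},{"linear":[0,0,-0.008],"rot":[0,0,0],"grip":0.6},{"linear":[0,0,-0.003],"rot":[0,0,0],"grip":0.6},{"linear":[0,0,0],"rot":[0,0,0],"grip":0.6},{"linear":[0,0,0],"rot":[0,0,0],"grip":0.6}]' 40
python3 - <<'E'
from blobs import *
imaging.camera("top");print([sensors.sense()[k] for k in ("ee_pos","orientation")])
p,d=imaging.camera("scene"); cv2.imwrite("pics/s12.png",cv2.resize(p[170:250,280:380,::-1],None,fx=6,fy=6,interpolation=cv2.INTER_CUBIC))
E
```

```text
time_s: 19.38
ee_pos: [0.4351, -0.0855, 0.0334]
orientation: [-3.119, -0.378, 0.0]
contact_force: [-0.2, -0.6, -0.1]
finger_gap: 0.598
[array([ 0.43531786, -0.085572  ,  0.03360559]), array([3.11873296e+00, 3.77342568e-01, 8.84640087e-04])]
```

View pics/s12.png

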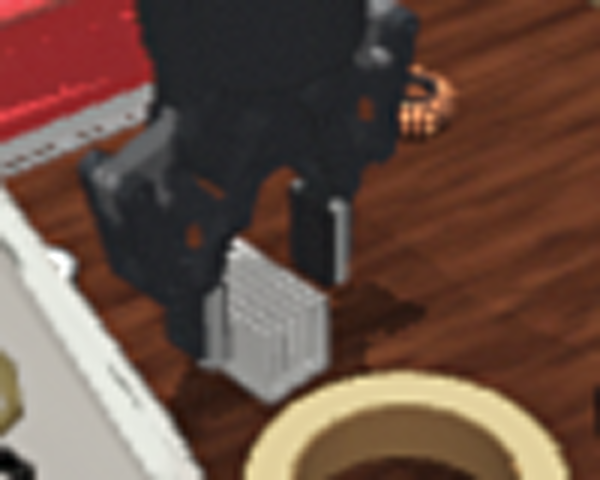

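```bash
python3 -m pendant '[{"linear":[0,0,0],"rot":[0,0,0],"grip":0.1},{"linear":[0,0,0],"rot":[0,0,0],"grip":0.1},{"linear":[0,0,0],"rot":[0,0,0],"grip":0.1},{"linear":[0,0,0],"rot":[0,0,0],"grip":0.1},{"linear":[0,0,0],"rot":[0,0,0],"grip":0.1},{"linear":[0,0,0],"rot":[0,0,0],"grip":0.1},{"linear":[0,0,0],"rot":[0,0,0],"grip":0.1},{"linear":[0,0,0.003],"rot":[0,0,0],"grip":0.1}]' 45
python3 -m pendant '[{"linear":[0,0,0.01],"rot":[0,0,0],"grip":0.1},{"linear":[0,0,0.02],"rot":[0,0,0],"grip":0.1},{"linear":[0,0,0.02],"rot":[0,0,0],"grip":0.1},{"linear":[0,0,0.02],"rot":[0,0,0],"grip":0.1},{"linear":[0,0,0.02],"rot":[0,0,0],"grip":0.1},{"linear":[0,0,0.01],"rot":[0,0,0],"grip":0.1},{"linear":[0,0,0],"rot":[0,0,0],"grip":0.1},{"linear":[0,0,0],"rot":[0,0,0],"grip":0.1}]' 45
python3 - <<'E'
from blobs import *
e=sensors.sense()["ee_pos"]; print(e)
W0=cloud("scene",np.load("/tmp/scene.npz")["d"]).astype(float)
p,d=imaging.camera("scene"); W=cloud("scene",d).astype(float); c=p.astype(int)
def ext(W,c,z0,z1,ctr,ang):
    g=(c.max(2)-c.min(2)<25)&(c.max(2)>110); q=W-np.array([*ctr,0]); a=np.radians(ang)
    u=q[...,0]*np.cos(a)+q[...,1]*np.sin(a); v=-q[...,0]*np.sin(a)+q[...,1]*np.cos(a)
    m=g&(W[...,2]>z0)&(W[...,2]<z1)&(abs(u)<.04)&(abs(v)<.03)
    print(m.sum(),[np.percentile(k[m],[1,3,50,97,99]).round(4) for k in (u,v,W[...,2])])
ext(W0,np.load("/tmp/scene.npz")["p"].astype(int),.004,.045,(.436,-.0855),13.8)
ext(W,c,.09,.15,e[:2],13.8)
E
```

```text
time_s: 20.15
ee_pos: [0.435, -0.0856, 0.0364]
orientation: [3.119, 0.377, 0.0]
contact_force: [-1.2, 0.3, -0.2]
finger_gap: 0.314
time_s: 20.82
ee_pos: [0.4351, -0.0858, 0.1366]
orientation: [3.118, 0.377, 0.002]
contact_force: [-0.3, -0.8, -0.3]
finger_gap: 0.312
[ 0.4350562  -0.08575012  0.13657009]
406 [array([-0.0213, -0.0211, -0.0038,  0.0236,  0.0248]), array([-0.0134, -0.0124,  0.0057,  0.0153,  0.0156]), array([0.0045, 0.0053, 0.0263, 0.0318, 0.0322])]
384 [array([-0.0207, -0.0204, -0.0131,  0.023 ,  0.025 ]), array([-0.0183, -0.0145,  0.0038,  0.0185,  0.0195]), array([0.1018, 0.1033, 0.123 , 0.1408, 0.1458])]
```

```bash
python3 - <<'E'
from blobs import *
for n in ("top","scene"):
    W=cloud(n,np.load("/tmp/%s.npz"%n)["d"]).astype(float)
    m=(W[...,0]>.52)&(W[...,0]<.8)&(W[...,1]>-.5)&(W[...,1]<-.22)&(W[...,2]>.08)
    a=W[m]; print(n,len(a))
    for y in np.arange(-.5,-.22,.04):
        s=a[(a[:,1]>=y)&(a[:,1]<y+.04)]
        if len(s): print(round(y,2),s[np.argsort(s[:,0])[:2]].round(3).tolist(),s[:,2].max().round(2))
E
```

```text
top 6890
-0.5 [[0.645, -0.497, 0.299], [0.647, -0.496, 0.287]] 0.35
-0.46 [[0.649, -0.452, 0.298], [0.649, -0.456, 0.297]] 0.34
-0.42 [[0.652, -0.398, 0.268], [0.652, -0.387, 0.262]] 0.32
-0.38 [[0.652, -0.36, 0.27], [0.653, -0.353, 0.256]] 0.31
-0.34 [[0.652, -0.336, 0.273], [0.653, -0.333, 0.264]] 0.28
scene 3929
-0.5 [[0.646, -0.496, 0.295], [0.647, -0.496, 0.286]] 0.34
-0.46 [[0.651, -0.459, 0.253], [0.652, -0.421, 0.26]] 0.34
-0.42 [[0.652, -0.414, 0.268], [0.652, -0.402, 0.263]] 0.32
-0.38 [[0.653, -0.358, 0.258], [0.653, -0.367, 0.263]] 0.31
-0.34 [[0.653, -0.338, 0.269], [0.653, -0.333, 0.253]] 0.27
```

```bash
python3 -m pendant '[{"linear":[0,-0.01,0],"rot":[0,0,0],"grip":0.1},{"linear":[0,-0.02,0],"rot":[0,0,-0.05],"grip":0.1},{"linear":[0,-0.025,0],"rot":[0,0,-0.06],"grip":0.1},{"linear":[0,-0.025,0],"rot":[0,0,-0.06],"grip":0.1},{"linear":[0,-0.025,0],"rot":[0,0,-0.06],"grip":0.1},{"linear":[0.01,-0.025,0],"rot":[0,0,-0.065],"grip":0.1},{"linear":[0.01,-0.025,0],"rot":[0,0,0],"grip":0.1},{"linear":[0.01,-0.015,0],"rot":[0,0,0],"grip":0.1}]' 45
```

```text
time_s: 21.53
ee_pos: [0.4638, -0.2593, 0.1349]
orientation: [3.14, -0.09, -0.004]
contact_force: [-0.1, 0.7, -1.3]
finger_gap: 0.322
```

```bash
python3 -m pendant '[{"linear":[0.015,-0.013,0],"rot":[0,0,0],"grip":0.1},{"linear":[0.02,-0.018,0],"rot":[0,0,0],"grip":0.1},{"linear":[0.02,-0.018,0],"rot":[0,0,0],"grip":0.1},{"linear":[0.02,-0.018,0],"rot":[0,0,0],"grip":0.1},{"linear":[0.02,-0.02,0],"rot":[0,0,0],"grip":0.1},{"linear":[0.012,-0.012,0],"rot":[0,0,0],"grip":0.1},{"linear":[0.008,-0.008,0],"rot":[0,0,0],"grip":0.1},{"linear":[0,0,0],"rot":[0,0,0],"grip":0.1}]' 45
python3 - <<'E'
from blobs import *
imaging.camera("top"); s=sensors.sense(); e=s["ee_pos"]; print(e,s["orientation"],s["contact_force"])
p,d=imaging.camera("scene"); W=cloud("scene",d).astype(float); c=p.astype(int)
def ext(m,ctr,ang):
    q=W-np.array([*ctr,0]); a=np.radians(ang)
    u=q[...,0]*np.cos(a)+q[...,1]*np.sin(a); v=-q[...,0]*np.sin(a)+q[...,1]*np.cos(a)
    m=m&(abs(u)<.04)&(abs(v)<.04)
    print(m.sum(),[np.percentile(k[m],[1,3,50,97,99]).round(4) for k in (u,v,W[...,2])])
g=(c.max(2)-c.min(2)<25)&(c.max(2)>110)
ext(g&(W[...,2]>.09)&(W[...,2]<.15),e[:2],-3.2)
# rails: z .037-.046
ext((W[...,2]>.0365)&(W[...,2]<.05),(.5815,-.3637),-3.1)
W=cloud("scene",np.load("/tmp/scene.npz")["d"]).astype(float); ext((W[...,2]>.0365)&(W[...,2]<.05),(.5815,-.3637),-3.1)
E
```

```text
time_s: 22.2
ee_pos: [0.58, -0.3651, 0.1341]
orientation: [3.14, -0.088, -0.003]
contact_force: [-0.0, -1.0, -0.2]
finger_gap: 0.318
[ 0.57915364 -0.36376632  0.13414439] [-3.13984405  0.08689005  0.0041044 ] [-0.69989189  0.07836176 -0.61406329]
250 [array([-0.022 , -0.021 , -0.014 ,  0.0194,  0.0208]), array([-0.0193, -0.0166,  0.0031,  0.0181,  0.0194]), array([0.0998, 0.1005, 0.1201, 0.1403, 0.1458])]
71 [array([-0.0249, -0.0243,  0.0008,  0.0281,  0.0309]), array([-0.0277, -0.026 ,  0.0232,  0.028 ,  0.0284]), array([0.0367, 0.0371, 0.0395, 0.042 , 0.0432])]
71 [array([-0.0254, -0.0243, -0.0006,  0.028 ,  0.0301]), array([-0.0268, -0.0258,  0.0108,  0.028 ,  0.0289]), array([0.0367, 0.0369, 0.0395, 0.0415, 0.0419])]
```

```bash
python3 -m pendant '[{"linear":[0.001,0,-0.008],"rot":[0,0,0],"grip":0.1},{"linear":[0,0,-0.012],"rot":[0,0,0],"grip":0.1},{"linear":[0,0,-0.012],"rot":[0,0,0],"grip":0.1},{"linear":[0,0,-0.012],"rot":[0,0,0],"grip":0.1},{"linear":[0,0,-0.01],"rot":[0,0,0],"grip":0.1},{"linear":[0,0,-0.007],"rot":[0,0,0],"grip":0.1},{"linear":[0,0,0],"rot":[0,0,0],"grip":0.1},{"linear":[0,0,0],"rot":[0,0,0],"grip":0.1}]' 45
python3 -m pendant '[{"linear":[0,0,-0.002],"rot":[0,0,0],"grip":0.1},{"linear":[0,0,-0.002],"rot":[0,0,0],"grip":0.1},{"linear":[0,0,0],"rot":[0,0,0],"grip":0.1},{"linear":[0,0,0],"rot":[0,0,0],"grip":0.1},{"linear":[0,0,0],"rot":[0,0,0],"grip":0.1},{"linear":[0,0,0],"rot":[0,0,0],"grip":0.1},{"linear":[0,0,0],"rot":[0,0,0],"grip":0.1},{"linear":[0,0,0],"rot":[0,0,0],"grip":0.1}]' 45
```

```text
time_s: 22.97
ee_pos: [0.5808, -0.3625, 0.0747]
orientation: [-3.14, 0.085, 0.001]
contact_force: [-0.0, -0.0, 0.0]
finger_gap: 0.314
time_s: 23.63
ee_pos: [0.5811, -0.3627, 0.0714]
orientation: [3.14, -0.085, 0.0]
contact_force: [0.2, 0.4, -1.1]
finger_gap: 0.313
```

```bash
python3 -m pendant '[{"linear":[0,0,-0.0015],"rot":[0,0,0],"grip":0.1},{"linear":[0,0,-0.0015],"rot":[0,0,0],"grip":0.1},{"linear":[0,0,-0.001],"rot":[0,0,0],"grip":0.1},{"linear":[0,0,0],"rot":[0,0,0],"grip":0.1},{"linear":[0,0,0],"rot":[0,0,0],"grip":0.1},{"linear":[0,0,0],"rot":[0,0,0],"grip":0.1},{"linear":[0,0,0],"rot":[0,0,0],"grip":0.1},{"linear":[0,0,0],"rot":[0,0,0],"grip":0.1}]' 45
```

```text
time_s: 24.3
ee_pos: [0.5809, -0.3626, 0.0672]
orientation: [-3.14, 0.085, 0.0]
contact_force: [-0.6, -0.2, -1.0]
finger_gap: 0.317
```

```bash
python3 -m pendant '[{"linear":[0,0,-0.0005],"rot":[0,0,0],"grip":0.6},{"linear":[0,0,0],"rot":[0,0,0],"grip":0.6},{"linear":[0,0,0],"rot":[0,0,0],"grip":0.6},{"linear":[0,0,0],"rot":[0,0,0],"grip":0.6},{"linear":[0,0,0.015],"rot":[0,0,0],"grip":0.6},{"linear":[0,0,0.025],"rot":[0,0,0],"grip":0.6},{"linear":[0,0,0.03],"rot":[0,0,0],"grip":0.6},{"linear":[0,0,0.03],"rot":[0,0,0],"grip":0.6}]' 40
python3 -m pendant '[{"linear":[-0.01,0,0.02],"rot":[0,0,0],"grip":0.6},{"linear":[-0.025,0,0.02],"rot":[0,0,0],"grip":0.6},{"linear":[-0.025,-0.01,0.02],"rot":[0,0,0],"grip":0.6},{"linear":[-0.025,-0.02,0.02],"rot":[0,0,0],"grip":0.6},{"linear":[-0.025,-0.02,0],"rot":[0,0,0],"grip":0.6},{"linear":[-0.025,-0.02,0],"rot":[0,0,0],"grip":0.6},{"linear":[-0.025,-0.02,0],"rot":[0,0,0],"grip":0.6},{"linear":[-0.02,-0.02,0],"rot":[0,0,0],"grip":0.6}]' 40
python3 -m pendant '[{"linear":[-0.015,-0.02,0],"rot":[0,0,0],"grip":0.6},{"linear":[-0.015,-0.02,0],"rot":[0,0,0],"grip":0.6},{"linear":[-0.015,-0.02,0],"rot":[0,0,0],"grip":0.6},{"linear":[-0.015,-0.02,0],"rot":[0,0,0],"grip":0.6},{"linear":[-0.015,-0.02,0],"rot":[0,0,0],"grip":0.6},{"linear":[-0.01,-0.02,0],"rot":[0,0,0],"grip":0.6},{"linear":[-0.01,-0.015,0],"rot":[0,0,0],"grip":0.6},{"linear":[0,0,0],"rot":[0,0,0],"grip":0.6}]' 40
python3 - <<'E'
from blobs import *
p,d=imaging.camera("top"); W=cloud("top",d).astype(float)
p2,d2=imaging.camera("scene"); W2=cloud("scene",d2).astype(float)
np.savez("/tmp/end.npz",p=p,d=d,p2=p2,d2=d2)
cv2.imwrite("pics/endtop.png",p[...,::-1])
a=np.radians(-3.1)
for k,c,z0 in (("rail/sink",(.5815,-.3637),.048),("post/ring",(.512,-.3597),.045),("well/cap",(.4417,-.3555),.045),("recess/choke",(.3718,-.3523),.045)):
    for n,V in (("top",W),("scene",W2)):
        q=V-np.array([*c,0]); u=q[...,0]*np.cos(a)+q[...,1]*np.sin(a); v=-q[...,0]*np.sin(a)+q[...,1]*np.cos(a)
        m=(V[...,2]>z0)&(V[...,2]<.09)&(abs(u)<.033)&(abs(v)<.033)
        if m.sum()>5: print(k,n,m.sum(),"u",np.percentile(u[m],[1,50,99]).round(4),"v",np.percentile(v[m],[1,50,99]).round(4),"z",np.percentile(V[...,2][m],[50,90,99]).round(4))
blobs(d,dict(short=(284,190,299,206),rsmall=(353,179,368,193)))
for k in ("cap_tall","ring_large","choke","heat_sink"): print(k,[(round(r["score"],2),np.round(r["bbox"]).astype(int).tolist()) for r in finder.recognise(k,"scene")][:2])
E
```

```text
time_s: 24.97
ee_pos: [0.5808, -0.3625, 0.1687]
orientation: [-3.14, 0.085, 0.0]
contact_force: [0.5, -0.2, -0.0]
finger_gap: 0.602
time_s: 25.63
ee_pos: [0.3988, -0.4738, 0.2486]
orientation: [3.139, -0.087, 0.001]
contact_force: [-0.2, -0.7, -0.2]
finger_gap: 0.602
time_s: 26.3
ee_pos: [0.3018, -0.6113, 0.2481]
orientation: [3.137, -0.094, -0.002]
contact_force: [-1.0, -0.3, -0.7]
finger_gap: 0.603
rail/sink top 182 u [-0.0222 -0.0003  0.0223] v [-0.0135 -0.002   0.014 ] z [0.0591 0.0637 0.0669]
rail/sink scene 196 u [-0.0217 -0.0037  0.0265] v [-0.0136  0.0052  0.0159] z [0.0609 0.0642 0.0656]
post/ring top 190 u [-0.0215 -0.0019  0.019 ] v [-0.0205  0.0014  0.0207] z [0.0596 0.063  0.067 ]
post/ring scene 211 u [-0.0219 -0.0045  0.0188] v [-0.0189  0.004   0.0225] z [0.0569 0.0605 0.0656]
well/cap top 86 u [-0.0126 -0.0015  0.0114] v [-0.0098  0.0037  0.0144] z [0.0609 0.0636 0.0652]
well/cap scene 109 u [-0.012  -0.0029  0.0111] v [-0.0074  0.007   0.0164] z [0.0587 0.0611 0.062 ]
recess/choke top 172 u [-0.0188 -0.0003  0.0181] v [-0.0157  0.0019  0.0165] z [0.0614 0.0645 0.0667]
recess/choke scene 235 u [-0.0185 -0.0034  0.0203] v [-0.0153  0.0066  0.018 ] z [0.0585 0.0621 0.0631]
short ztop 0.0302 ground -0.0005 n 68 mean [ 0.4889 -0.0279] bboxmid [ 0.489  -0.0287] all mid [ 0.491  -0.0241] rect [489.1 -28.9  24.6  22.4  88. ]
rsmall ztop 0.0153 ground -0.0003 n 83 mean [ 0.521 -0.212] bboxmid [ 0.5212 -0.2137] all mid [ 0.5212 -0.2137] rect [ 520.7 -213.4   29.2   30.2   79.9]
cap_tall [(0.42, [415, 164, 425, 180])]
ring_large [(0.51, [392, 148, 411, 166]), (0.2, [372, 135, 395, 154])]
choke [(0.86, [427, 173, 449, 200])]
heat_sink [(0.53, [375, 134, 394, 154])]
```

```bash
python3 -c "
from station import order; print(order.close_job())"
```

```text
the job is handed in; nothing more can be done
None
```

All four kit parts are in their holders, released, and the job was handed in at about 27 s on the robot's clock, with the arm retreated clear. The hand-in reports no verdict.

| Part | Holder | Measured top height (scene camera) | Expected top height |
|---|---|---|---|
| Large ring | post | about 61 mm | 61 mm |
| Tall capacitor | well | about 61 mm | 61 mm |
| Choke | recess | about 62 mm | 63 mm |
| Heat sink | rails | about 64 mm | 65 mm |

- **Position:** by the last depth check, every part is within about 5 mm of its holder's middle (the limit is 14 mm).
- **Camera disagreement:** the overhead camera reads up to about 3 mm higher. It showed the same offset before anything was moved.
- **Look-alikes:** the short capacitor and the small ring are within 3 mm of where they started.
- **Forces:** the highest wrist force I read was about 27 N, when the choke touched its floor (the limit is 120 N).
- **Not checked by eye:** the final state was judged from depth data and the finder, because I had used all 16 picture views. I took no separate measurement of tilt. The finder's scores for three of the placed parts were only 0.4 to 0.5, but it boxed all four at their holders.

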